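# Proof-load an axle pin on the guarded tester

## Task

Proof-load the axle pin in the tester: push the guard door shut until it clicks home on its catch, then flip the safety catch beside the load lever all the way over, then pull the lever fully towards you and finish while still holding it there with the gripper. Leave the loose parts on the cart and on the tester where they are.

Things in the scene. Friction and masses are not known exactly. Their poses are not given: they have to be found in the camera images.
- tester: Axle-pin proof tester, fixed, on a plate 260 x 400 x 12 mm; origin under the plate's centre; x to its back, y to its left, z up (offsets below use this frame); yaw varies. Left: open-topped guard box 160 mm tall (ram guide on its bridge to 190), clear sides, a pin clamped upright inside, grey metal door in front. Right: 70 mm tall housing with the load lever and its catch.
- door (a joint): Guard door angle, rad: 0 = shut and seated (below 0.03), grows as it swings out to the robot; starts 0.45 to 0.95, stays where left. Panel 165 wide, 8 thick, 17 to 152 mm high, hinge upright on its left edge. The detent's sprung ball resists in the last 0.1 rad (about 4 N at door_push), then holds it. A small knob sticks out 24 mm from the face, 40 mm up, 135 mm from the hinge.
- door_hinge (a point): Hinge line of the door, at plate-underside height (fixed on the tester at -70, +195, 0 mm). The shut door runs 165 mm from here along the tester's -y; opened by angle a, it points along (-sin a, -cos a) in the tester's x, y.
- door_push (a point): Point on the outer (robot-side) face of the door, 130 mm from the hinge, 130 mm high: a good place to push. Turns with the door. Its own axes are the door's: -x is the outward normal, -y points to the free edge.
- catch (a joint): Safety catch angle, rad: 0 = closed, its steel bar lying across the lever's path on the robot side of a square block on the stem and stopping it (it gives to 0.15 rad under 25 N); 1.5 = flipped over to its stop, bar upright and clear (counts as flipped from 1.2). Stays where left (friction, about 1.5 N at the tab). Starts 0 to 0.12.
- catch_hinge (a point): Axis of the catch, along the tester's x, fixed on the tester at -60, -65, 85 mm. The bar (68 mm long, 8 x 10 mm) runs from the axis to the tester's -y at 4 mm behind this point (+x).
- catch_tab (a point): Tip of the catch's thumb tab: steel plate 22 mm wide (along tester x), 6 mm thick, standing 45 mm up from the axis when closed, its middle 30 mm to the robot side (-x) of catch_hinge. Pushing it to the tester's left (+y) and down lifts the bar; at angle b the tab points along (sin b, cos b) in tester y, z.
- lever (a joint): Load lever angle, rad: 0 = at rest, leaning 0.5 rad away from the robot; grows as it is pulled to the robot; end stop at 0.8 (leaning 0.3 rad to the robot); counts as fully pulled from 0.7. A return spring takes it back when let go: about 2 N at the knob to start, 5 N at the end.
- lever_pivot (a point): Pivot of the lever, axis along the tester's y, fixed on the tester at -60, -110, 40 mm.
- lever_knob (a point): Centre of the lever's smooth black ball knob, 36 mm diameter, on a 14 mm round stem, 170 mm from the pivot (190 mm above the cart at rest, up to 210 on the way). Gripped from the left and right it can slip; fingers before and behind it, or hooked behind it, hold. At lever angle c it lies at 170 mm x (sin(0.5-c), cos(0.5-c)) in tester x, z from the pivot.
- bushing: Bystander: brass axle bushing, plain tube 32 mm across, 28 mm tall, standing on the tester's base plate behind the lever. Origin at the centre of its underside.
- spacer: Bystander: blue nylon spacer ring 30 mm across, 16 mm tall, on the base plate behind the lever. Origin at the centre of its underside.
- brake_knob: Bystander: red plastic push-to-lock brake knob, mushroom 42 mm across, 38 mm tall, on the cart in front of the tester. Origin at the centre of its underside.
- spoke_wrench: Bystander: flat zinc spoke wrench 102 x 28 x 6 mm, lying on the cart. Origin at the centre of its underside.
- axle_pin: Bystander: loose quick-release axle pin 107 mm long, 22 mm head, lying on the cart. Origin at the centre of its underside.
- screwdriver: Bystander: screwdriver 160 mm long lying on the cart. Origin at the centre of its underside.
- oil_bottle: Bystander: white bottle 44 mm across, 110 mm tall, on the cart left of the tester. Origin at the centre of its underside.

How it is judged (in metres and radians):
On the way, in this order (a step that is already met when the one before it is completed fails the run):
1. the guard door is seated on its detent, catch still closed and lever at rest (value of joint door below 0.03 rad and value of joint catch below 0.6 rad and value of joint lever below 0.15 rad), for 0.2 s.
2. the safety catch is flipped, lever still at rest, door shut (value of joint catch above 1.2 rad and value of joint lever below 0.15 rad and value of joint door below 0.03 rad), for 0.2 s.
3. the lever is pulled fully and held by the gripper (value of joint door below 0.03 rad and value of joint catch above 1.2 rad and value of joint lever above 0.7 rad and contact force between the fingers and lever above 2 N), for 0.2 s.
At the end, for the whole second after the job is handed in: Door seated (below 0.03 rad), catch flipped (above 1.2 rad), lever fully pulled (above 0.7 rad of 0.8) and still (below 0.1 rad/s), with the fingers pressing on the lever with more than 2 N, all through the last second (all of step 3 and velocity of joint lever between -0.1 and 0.1 rad/s); the arm keeps its last pose, push and grip.
It fails at once if a loose part is shifted by more than 30 mm or knocked over (distance of any of bushing, spacer, brake_knob, spoke_wrench, axle_pin, screwdriver, oil_bottle from where it was at the start of the episode above 0.03 m or angle between any of bushing, spacer, brake_knob, oil_bottle's own z axis and vertical above 0.6 rad).
It also fails if it takes over 64 s, if anything falls off the work surface, if the arm or the gripper's body presses on something with over 40 N, if the wrist force passes 120 N, or if a joint passes its speed limit or range.

## Robot

A 6-joint arm with a two-finger parallel gripper is mounted at the origin on the work surface. World frame = base frame: x ahead of the robot, y to its left, z up, the work surface at z = 0. Lengths are in m, angles in degrees, forces in N, time in s.
With the tool pointing down it reaches from about 0.4 to 0.825 m from the base axis. Payload 7 kg.
Tool frame: the origin (TCP) lies midway between the tips of the shut fingers; the grasp point (between the pads) lies 19 mm behind it (ctrl.hold_point_z is the distance from the TCP to the grasp point, in m); z points along the fingers, y is the line along which they close (so a half turn about z gives the same grasp; the last joint's range is limited). The gripper opens to 88 mm and grips with 3 to 60 N. Pads are 19 mm wide; open, the fingers measure 130 mm over their backs; the gripper's body (78 mm by 193 mm) begins 47 mm behind the grasp point.
Start: joints at [-58.207, 20.546, 0.682, 0, -70.136, -16.507], TCP at [0.178, -0.651, 0.227] pointing down, gripper open.
Joint ranges: [-176.03, 176.03], [-82.01, 121.73], [-58.28, 71.71], [-173.87, 95.51], [-174.79, -0.11], [-173.66, 173.66]. Speed limits (degrees/s): [136.94, 136.94, 172.46, 180, 180, 180].

## Interface

Orientations are given as [roll, pitch, yaw] about the fixed x, y, z axes, in that order (R = Rz(yaw) Ry(pitch) Rx(roll)).
In Python, from plant import ctrl gives the robot as it stands.
- The arm moves only by the tool apply_moves, never from a script. Its argument "deltas" is a list of rows, each an object with "fingers": the finger opening in mm, from 0 to 87.6; "delta_pos": the shift along the tool's x, y, z in mm, a list of three; "angular": the turn, a rotation vector about the tool's x, y, z in degrees, a list of three. A call has 1 to 10 rows; each row is the pose to reach, as a shift and turn from the pose commanded when the call began, along the tool's axes at that moment; what a row does not reach only later rows make up. A row lasts 1/10 s, in which the tool goes at most 50 mm and 8.59 degrees, less where a joint would pass 70% of its speed; a pose out of reach is approached as far as the arm can. A call with a gripper value outside its range is refused whole. The fingers move at their own pace and stop on an object; the grip force is fixed at half the most. Time passes only in rows, so rows that repeat a pose let the fingers close. It gives the time, the measured TCP pose, the force, the opening and the grip force at its end, in the units of the state.
- ctrl.get_obs(): the state, without advancing time (a new reading comes with each control period).
- ctrl.snapshot(name): name is "side" or "top" or "wrist"; returns the picture (384x512x3 uint8, red, green, blue); there is no depth.
- ctrl.camera_params(name): a dict with "fx", "fy", "cx", "cy" (pixels), "cam_to_world" (4x4, takes a point from camera to world coordinates); the wrist camera has in their place "mount" (4x4, takes a point from camera to tool coordinates, whose origin is the TCP and whose axes are the flange's). Camera axes: x right, y up, looking along -z (the intrinsics and any distortion apply to the point x, -y, -z); pixel columns grow to the right and rows downward; lengths in m; the calibration is good to about 2 mm. The wrist camera is an equidistant fisheye: a pixel r from the principal point sees the ray r / f radians off the axis. A picture is of the moment at which its call begins: read the wrist's pose just before it. camera_params takes no time and is no camera call.
- ctrl.close_job(): hands the job in; it is judged then, once.
The state is a dict: "clock": time; "joint_pos": joint angles; "qvel": joint speeds; "tau": joint torques, N m; "tool_pos": TCP position; "orientation": TCP orientation; "force": force on the tool from outside, world axes, zero at the start; "moment": the same for the moment, N m; "opening": finger opening in m; "gripper_force": force on a finger pad.
Only numpy, scipy, OpenCV 4.12 (cv2) and the standard library are available. Lean on these libraries where they do the work, as an engineer would, in place of code of your own. Each camera call takes 0.05 s, during which the arm holds its last target. There are 200 camera calls.

## Working session

There is one attempt and no reset: what is moved stays moved. The work goes in short steps, Python scripts to look and compute and a tool call to move; the robot and the scene stay as the last step left them, time stands still between calls to the robot, and variables do not carry over. Pictures are saved under pics/ and viewed, at most 10 in all, crops included, and the job is handed in when it is done.

Besides the shell and the picture viewer there is one more tool, called after ">>>" by a JSON object that holds its "method" and its "body". apply_moves: Moves the arm, as the interface text tells. Its arguments: {"type":"object","properties":{"deltas":{"type":"array"}},"required":["deltas"]}

```bash
ls; mkdir -p pics; python3 - <<'E'
from plant import ctrl
import cv2,numpy as np
np.set_printoptions(precision=4,suppress=True)
print(ctrl.get_obs())
for n in("side","top"):
    im=ctrl.snapshot(n); cv2.imwrite(f"pics/{n}0.png",im[:,:,::-1]); p=ctrl.camera_params(n); print(n,p)
print(ctrl.camera_params("wrist"), ctrl.hold_point_z)
a=[cv2.imread(f"pics/{n}0.png") for n in("side","top")]
E
```

```text
pics
{'clock': 0.0, 'joint_pos': array([-58.207 ,  20.5904,   0.6339,  -0.0197, -70.1361, -16.5054]), 'qvel': array([ 0.0575,  0.0367,  0.0373, -0.0086,  0.017 , -0.0029]), 'tau': array([ -0.0014, -58.2723,  29.3057,   6.9976,   0.0068,  -0.0001]), 'tool_pos': array([ 0.1778, -0.6507,  0.2256]), 'orientation': array([ 179.9061,   -0.0085, -164.7191]), 'force': array([0.2215, 0.1995, 0.0439]), 'moment': array([-0.024 , -0.0246, -0.0105]), 'gripper_force': 0.0, 'opening': 0.08764765445195374}
side {'fx': 475.63519750871035, 'fy': 475.63519750871035, 'cx': 254.99141686151526, 'cy': 193.37343211698047, 'cam_to_world': array([[ 0.9921,  0.0562, -0.1125,  0.4324],
       [-0.1256,  0.4846, -0.8657, -1.0302],
       [ 0.0058,  0.8729,  0.4878,  0.721 ],
       [ 0.    ,  0.    ,  0.    ,  1.    ]])}
top {'fx': 374.7970176700491, 'fy': 374.7970176700491, 'cx': 255.2097692979227, 'cy': 194.28392763422352, 'cam_to_world': array([[ 0.0207,  0.9961, -0.0852,  0.5103],
       [-0.9998,  0.0205, -0.0029,  0.0336],
       [-0.0011,  0.0852,  0.9964,  0.9524],
       [ 0.    ,  0.    ,  0.    ,  1.    ]])}
{'fx': 297.3186396354542, 'fy': 297.3186396354542, 'cx': 251.35575202263294, 'cy': 188.90828093518792, 'mount': array([[ 0.0005,  0.9569,  0.2904,  0.0798],
       [ 1.    , -0.0005, -0.0002,  0.    ],
       [-0.    ,  0.2904, -0.9569, -0.1578],
       [ 0.    ,  0.    ,  0.    ,  1.    ]])} 0.0188
```

```bash
python3 - <<'E'
import cv2
for n in("side","top"):
    cv2.imwrite(f"pics/{n}0b.png",cv2.resize(cv2.imread(f"pics/{n}0.png"),(800,600),interpolation=cv2.INTER_CUBIC))
E
```

```text
(no output)
```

View pics/side0b.png

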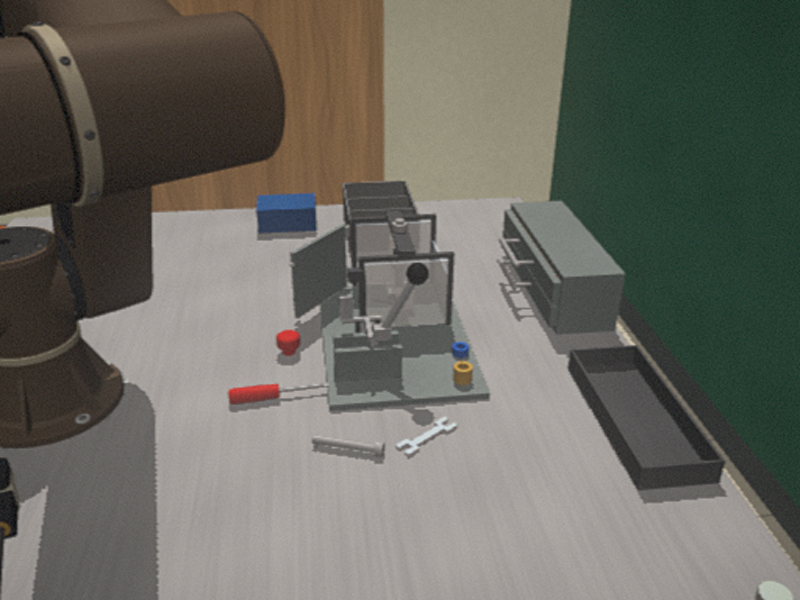

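View pics/top0b.png

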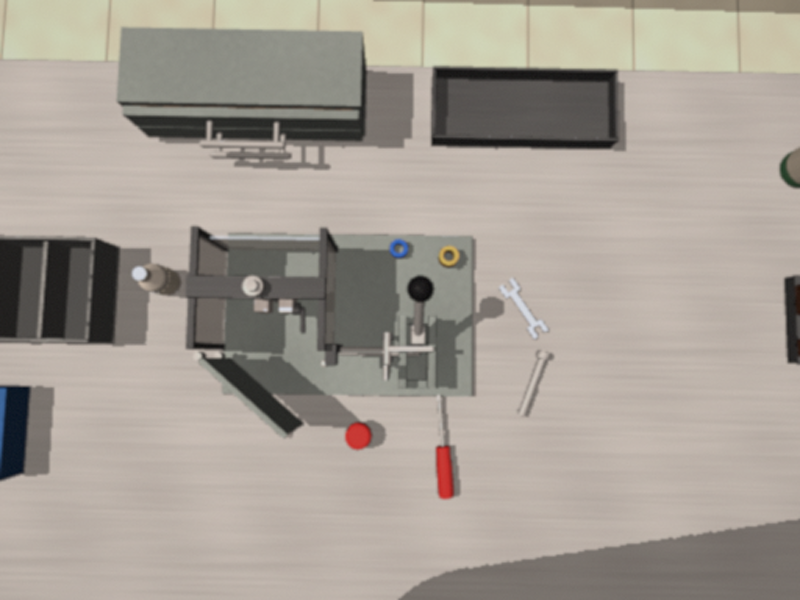

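The side view shows the tester with its door ajar, the knob at (418,273) and the catch at about (370,325). In the top view (upscaled 1.5625x) the plate's right edge is at column 473 and its front edge at row 395. The knob is at (420,289), the door's free edge near (290,432), the brake knob at (358,436), and the screwdriver tip at (440,396).

```bash
cat > h.py <<'E'
import numpy as np,cv2
from scipy.spatial.transform import Rotation as R
from plant import ctrl
np.set_printoptions(precision=4,suppress=True)
def ray(n,u,v):
    p=ctrl.camera_params(n);M=p["cam_to_world"]
    d=M[:3,:3]@np.array([(u-p["cx"])/p["fx"],-(v-p["cy"])/p["fy"],-1]); return M[:3,3],d/np.linalg.norm(d)
def plane(n,u,v,z):
    o,d=ray(n,u,v); return o+d*(z-o[2])/d[2]
def tri(a,b):
    (o1,d1),(o2,d2)=ray(*a),ray(*b)
    t=np.linalg.lstsq(np.c_[d1,-d2],o2-o1,rcond=None)[0]; p,q=o1+d1*t[0],o2+d2*t[1]
    return (p+q)/2,np.linalg.norm(p-q)
E
python3 - <<'E'
from h import *
T=cv2.imread("pics/top0.png").astype(int);S=cv2.imread("pics/side0.png").astype(int)
def cen(m,x0,y0,x1,y1):
    k=np.zeros(m.shape,np.uint8);k[y0:y1,x0:x1]=m[y0:y1,x0:x1]
    n,l,s,c=cv2.connectedComponentsWithStats(k);i=1+np.argmax(s[1:,4]);return c[i],s[i]
kt=cen(T.max(2)<40,255,170,285,200);ks=cen(S.max(2)<50,255,165,280,185)
print("knob",kt,ks,tri(("top",*kt[0]),("side",*ks[0])))
g=(T[:,:,2]-T[:,:,1])   # r-g: wood pinkish >0
print(g[200,290:312],g[246:260,230],g[246:260,260])
m=(g<=1)
# edges
re=[(np.where(m[r,290:315])[0].max()+290.5,r) for r in range(158,245,4)]
fe=[(c,np.where(m[238:262,c])[0].max()+238.5) for c in list(range(235,276,4))+list(range(288,300,3))]
for nm,e in(("right",re),("front",fe)):
    P=np.array([plane("top",u,v,.012)[:2] for u,v in e]);vx,vy,x0,y0=cv2.fitLine(P.astype(np.float32),cv2.DIST_HUBER,0,.01,.01).ravel()
    print(nm,np.degrees(np.arctan2(vy,vx)),x0,y0,np.abs((P-[x0,y0])@[-vy,vx]).max())
f=1.5625
for nm,u,v,z in(("door edge",286,434,.152),("door edge2",300,424,.152),("doorhinge",205,354,.152),("redknob",358,436,.03),("sdtip",439,396,.01),("bottle",140,273,.11)): print(nm,plane("top",u/f,v/f,z))
E
```

```text
knob (array([268.7457, 184.5434]), array([262, 177,  15,  16, 173], dtype=int32)) (array([266.3065, 175.7903]), array([261, 169,  12,  13,  62], dtype=int32)) (array([0.5961, 0.0084, 0.1839]), np.float64(0.0014657001547040255))
[-1 -1 -1 -2 -1 -2 -1 -1 -2 -2 -2 -1  2  6  6  7  6  6  7  7  7  7] [-3 -2 -2 -2 -3 -2  1  7  9 11 11 10  9  9] [-1 -2 -3 -1 -3 -1 -1  5 10 11 10 11  9 10]
right 0.5839879 0.5731049 -0.0804337 4.870510417920539e-09
front -89.20219 0.44625846 0.012951792 0.0017992658026767085
door edge [0.3994 0.184  0.152 ]
door edge2 [0.4131 0.1657 0.152 ]
doorhinge [0.5044 0.2984 0.152 ]
redknob [0.3818 0.0952 0.03  ]
sdtip [ 0.4445 -0.0309  0.01  ]
bottle [0.6191 0.4123 0.11  ]
```

```bash
cat >> h.py <<'E'
TH=np.radians(0.7); TO=np.array([.575,.1196,0]); RT=R.from_euler('z',TH)
def t2w(*p): return TO+RT.apply(p)
def w2t(p): return RT.inv().apply(np.asarray(p)-TO)
def pose():
    o=ctrl.get_obs(); return o["tool_pos"],R.from_euler('xyz',o["orientation"],degrees=True)
def go(p,rpy,p0=None,r0=None):
    a,b=pose() if p0 is None else (p0,r0)
    r=R.from_euler('xyz',rpy,degrees=True)
    print("dpos",(b.inv().apply(np.asarray(p)-a)*1000).round(1),"rot",np.degrees((b.inv()*r).as_rotvec()).round(1))
E
python3 - <<'E'
from h import *
for p in([.42,-.25,.24],[.42,0,.24],[.385,.245,.24]): go(p,[180,0,-179.3])
print(t2w(-.07,.195,0),t2w(-.09,-.065,.13),t2w(.0215,-.11,.189))
E
```

```text
dpos [-339.2  322.7  -13.9] rot [ 0.1 -0.  14.6]
dpos [-405.1  563.9  -13.5] rot [ 0.1 -0.  14.6]
dpos [-436.   809.4  -13.2] rot [ 0.1 -0.  14.6]
[0.5026 0.3137 0.    ] [0.4858 0.0535 0.13  ] [0.5978 0.0099 0.189 ]
```

>>> {"method": "apply_moves", "body": {"deltas": [{"fingers":0,"delta_pos":[-339,323,-14],"angular":[0,0,14.6]},{"fingers":0,"delta_pos":[-339,323,-14],"angular":[0,0,14.6]},{"fingers":0,"delta_pos":[-339,323,-14],"angular":[0,0,14.6]},{"fingers":0,"delta_pos":[-339,323,-14],"angular":[0,0,14.6]},{"fingers":0,"delta_pos":[-339,323,-14],"angular":[0,0,14.6]},{"fingers":0,"delta_pos":[-339,323,-14],"angular":[0,0,14.6]},{"fingers":0,"delta_pos":[-339,323,-14],"angular":[0,0,14.6]},{"fingers":0,"delta_pos":[-339,323,-14],"angular":[0,0,14.6]},{"fingers":0,"delta_pos":[-339,323,-14],"angular":[0,0,14.6]},{"fingers":0,"delta_pos":[-339,323,-14],"angular":[0,0,14.6]}]}}

```text
clock: 1.1
tool_pos: [0.4212, -0.2471, 0.2408]
orientation: [180.0, 0.0, -179.2]
force: [0.5, 0.4, 0.6]
opening: 0.0134
gripper_force: 0.0
```

```bash
python3 - <<'E'
from h import *
print(ctrl.get_obs()["joint_pos"])
for p in([.42,0,.24],[.385,.245,.24],[.385,.245,.125]): go(p,[180,0,-179.3])
E
```

```text
[ -7.2936   2.1126 -20.8817  -0.025  -66.9601 -81.8565]
dpos [ -2.4 247.1   0.8] rot [0.  0.  0.1]
dpos [ 29.  492.6   0.9] rot [0.  0.  0.1]
dpos [ 29.1 492.6 115.9] rot [0.  0.  0.1]
```

>>> {"method": "apply_moves", "body": {"deltas": [{"fingers":0,"delta_pos":[-2,50,0],"angular":[0,0,0]},{"fingers":0,"delta_pos":[-2,100,0],"angular":[0,0,0]},{"fingers":0,"delta_pos":[-2,150,0],"angular":[0,0,0]},{"fingers":0,"delta_pos":[-2,200,0],"angular":[0,0,0]},{"fingers":0,"delta_pos":[-2,247,0],"angular":[0,0,0]},{"fingers":0,"delta_pos":[4,297,0],"angular":[0,0,0]},{"fingers":0,"delta_pos":[10,347,0],"angular":[0,0,0]},{"fingers":0,"delta_pos":[20,397,0],"angular":[0,0,0]},{"fingers":0,"delta_pos":[25,445,0],"angular":[0,0,0]},{"fingers":0,"delta_pos":[29,493,0],"angular":[0,0,0]}]}}

```text
clock: 2.1
tool_pos: [0.3838, 0.2445, 0.2408]
orientation: [180.0, 0.0, -179.3]
force: [1.2, -0.7, 0.1]
opening: 0.0
gripper_force: 0.0
```

```bash
python3 - <<'E'
from h import *
print(ctrl.get_obs()["joint_pos"])
go([.385,.245,.125],[180,0,-179.3])
im=ctrl.snapshot("top"); cv2.imwrite("pics/top1.png",cv2.resize(im[100:384,60:440,::-1],None,fx=2,fy=2,interpolation=cv2.INTER_CUBIC))
E
```

```text
[  57.4227   -1.3598  -24.3924   -0.0065  -66.9242 -146.6825]
dpos [ -1.2   0.4 115.8] rot [0. 0. 0.]
```

View pics/top1.png

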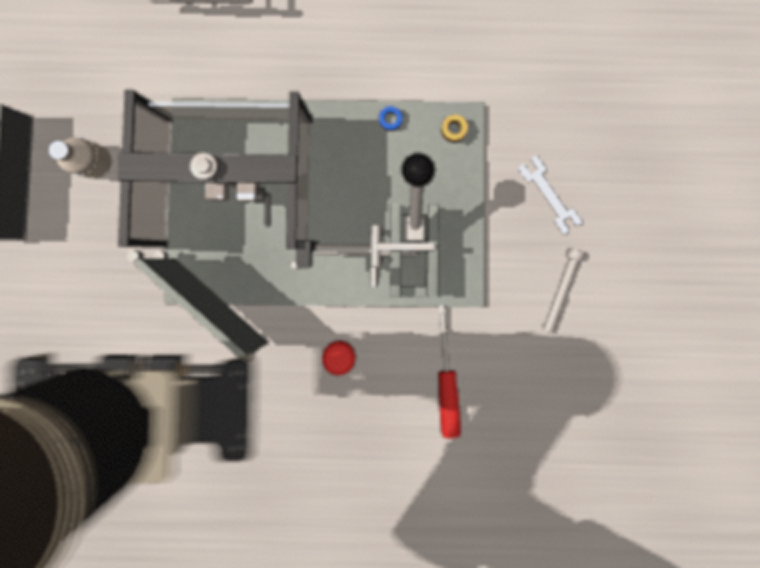

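The gripper is in front of the open door, which has its free edge at about (255,348) in this crop. The brake knob is at (338,357), well clear of the fingers, so I descend.

>>> {"method": "apply_moves", "body": {"deltas": [{"fingers":0,"delta_pos":[0,0,40],"angular":[0,0,0]},{"fingers":0,"delta_pos":[0,0,80],"angular":[0,0,0]},{"fingers":0,"delta_pos":[0,0,115],"angular":[0,0,0]},{"fingers":0,"delta_pos":[-14,-10,115],"angular":[0,0,0]},{"fingers":0,"delta_pos":[-28,-19,115],"angular":[0,0,0]},{"fingers":0,"delta_pos":[-42,-27,115],"angular":[0,0,0]},{"fingers":0,"delta_pos":[-54,-33,115],"angular":[0,0,0]},{"fingers":0,"delta_pos":[-66,-38,115],"angular":[0,0,0]},{"fingers":0,"delta_pos":[-78,-42,115],"angular":[0,0,0]},{"fingers":0,"delta_pos":[-90,-45,115],"angular":[0,0,0]}]}}

```text
clock: 3.15
tool_pos: [0.4764, 0.1984, 0.1256]
orientation: [180.0, 0.0, -179.3]
force: [-0.3, 0.3, -0.1]
opening: 0.0003
gripper_force: 0.3
```

>>> {"method": "apply_moves", "body": {"deltas": [{"fingers":0,"delta_pos":[-3,0,0],"angular":[0,0,0]},{"fingers":0,"delta_pos":[-6,0,0],"angular":[0,0,0]},{"fingers":0,"delta_pos":[-9,0,0],"angular":[0,0,0]},{"fingers":0,"delta_pos":[-11,0,0],"angular":[0,0,0]},{"fingers":0,"delta_pos":[-12,0,0],"angular":[0,0,0]},{"fingers":0,"delta_pos":[-13,0,0],"angular":[0,0,0]},{"fingers":0,"delta_pos":[-14,0,0],"angular":[0,0,0]},{"fingers":0,"delta_pos":[-14,0,0],"angular":[0,0,0]}]}}

```text
clock: 3.95
tool_pos: [0.4896, 0.1989, 0.1256]
orientation: [180.0, 0.0, -179.3]
force: [-0.5, 0.4, 0.4]
opening: 0.0008
gripper_force: 0.0
```

```bash
python3 - <<'E'
from h import *
im=ctrl.snapshot("side"); cv2.imwrite("pics/side1.png",cv2.resize(im[100:280,130:330,::-1],None,fx=3,fy=3,interpolation=cv2.INTER_CUBIC))
E
```

```text
(no output)
```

View pics/side1.png

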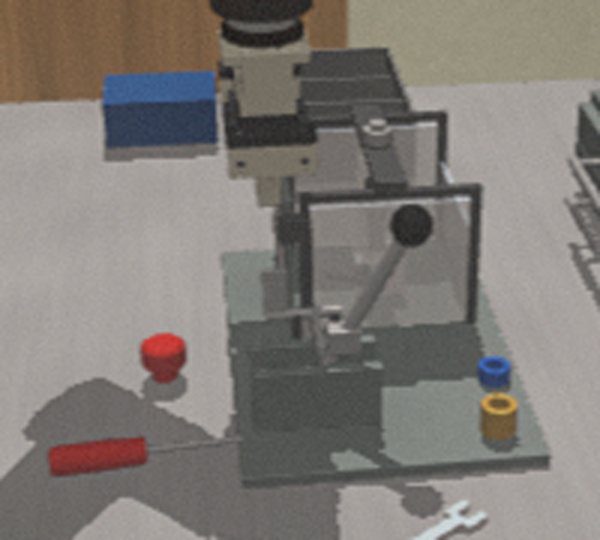

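The door is nearly shut (edge near column 285) with the finger against its face. There is no contact force yet, so I push on in small steps.

>>> {"method": "apply_moves", "body": {"deltas": [{"fingers":0,"delta_pos":[-2,0,0],"angular":[0,0,0]},{"fingers":0,"delta_pos":[-3,0,0],"angular":[0,0,0]},{"fingers":0,"delta_pos":[-4,0,0],"angular":[0,0,0]}]}}

```text
clock: 4.3
tool_pos: [0.4901, 0.1985, 0.1254]
orientation: [-180.0, -0.3, -179.4]
force: [-22.7, 6.1, 16.4]
opening: 0.0005
gripper_force: 11.6
```

>>> {"method": "apply_moves", "body": {"deltas": [{"fingers":0,"delta_pos":[-1,0,0],"angular":[0,0,0]},{"fingers":0,"delta_pos":[-2,0,0],"angular":[0,0,0]},{"fingers":0,"delta_pos":[-3,0,0],"angular":[0,0,0]}]}}

```text
clock: 4.6
tool_pos: [0.4902, 0.1984, 0.1254]
orientation: [-179.9, -0.6, -179.4]
force: [-38.9, 9.8, 26.7]
opening: 0.0004
gripper_force: 19.4
```

Contact stopped hard at x = 0.490, against 0.4905 predicted for shut, at about 40 N. The door should be seated. I back off and check.

>>> {"method": "apply_moves", "body": {"deltas": [{"fingers":0,"delta_pos":[10,0,0],"angular":[0,0,0]},{"fingers":0,"delta_pos":[40,0,0],"angular":[0,0,0]},{"fingers":0,"delta_pos":[60,-10,-40],"angular":[0,0,0]},{"fingers":0,"delta_pos":[70,-40,-80],"angular":[0,0,0]},{"fingers":0,"delta_pos":[70,-85,-110],"angular":[0,0,0]},{"fingers":0,"delta_pos":[70,-130,-110],"angular":[0,0,0]},{"fingers":0,"delta_pos":[70,-175,-110],"angular":[0,0,0]},{"fingers":0,"delta_pos":[70,-200,-110],"angular":[0,0,0]},{"fingers":0,"delta_pos":[70,-200,-110],"angular":[0,0,0]}]}}

```text
clock: 5.5
tool_pos: [0.4284, -0.0045, 0.2358]
orientation: [180.0, 0.0, -179.5]
force: [0.4, 0.5, 0.0]
opening: 0.0002
gripper_force: 0.0
```

```bash
python3 - <<'E'
from h import *
print(ctrl.get_obs()["joint_pos"],ctrl.get_obs()["tool_pos"])
r=[180,15,-179.3]
for q in((-.09,-.14,.20),(-.09,-.120,.112)): print(t2w(*q));go(t2w(*q),r)
im=ctrl.snapshot("top"); cv2.imwrite("pics/top2.png",cv2.resize(im[130:270,90:310,::-1],None,fx=3,fy=3,interpolation=cv2.INTER_CUBIC))
E
```

```text
[  26.0076   -4.025   -27.5564    0.0169  -66.4309 -115.5079] [ 0.4284 -0.0045  0.2358]
[ 0.4867 -0.0215  0.2   ]
dpos [-58.1 -17.5  35.9] rot [ -0.  -15.   -0.2]
[ 0.4865 -0.0015  0.112 ]
dpos [-58.    2.5 123.9] rot [ -0.  -15.   -0.2]
```

View pics/top2.png

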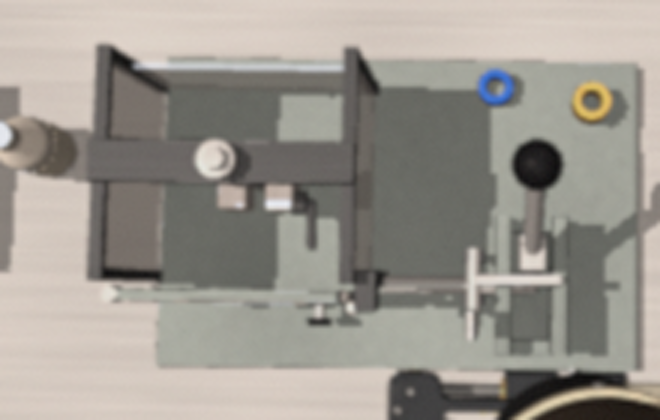

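The door lies along the box front, from the hinge at (110,292) to the free edge at (345,298), so it is shut. The catch tab is at (472,325), its bar reaches to (560,280), and the lever is at rest. Next I go to the right side of the tab with a 15 deg lean.

>>> {"method": "apply_moves", "body": {"deltas": [{"fingers":0,"delta_pos":[-20,-17,12],"angular":[0,-8,0]},{"fingers":0,"delta_pos":[-45,-17,30],"angular":[0,-15,0]},{"fingers":0,"delta_pos":[-58,-17,36],"angular":[0,-15,0]},{"fingers":0,"delta_pos":[-58,-10,76],"angular":[0,-15,0]},{"fingers":0,"delta_pos":[-58,0,112],"angular":[0,-15,0]},{"fingers":0,"delta_pos":[-58,2,114],"angular":[0,-15,0]}]}}

```text
clock: 6.15
tool_pos: [0.484, 0.0006, 0.1176]
orientation: [-179.8, 14.6, -179.2]
force: [-0.7, -1.4, 0.0]
opening: 0.0004
gripper_force: 0.0
```

```bash
python3 - <<'E'
from h import *
r=[180,15,-179.3]
print(w2t(pose()[0]))
for q in((-89,.122),(-78,.122),(-64,.116),(-55,.108),(-44,.100),(-34,.094),(-34,.15)): go(t2w(-.09,q[0]/1e3,q[1]),r)
im=ctrl.snapshot("side"); cv2.imwrite("pics/side2.png",cv2.resize(im[100:280,130:330,::-1],None,fx=3,fy=3,interpolation=cv2.INTER_CUBIC))
E
```

```text
[-0.0924 -0.1179  0.1176]
dpos [-3.5 28.9 -3.7] rot [-0.1 -0.4  0.1]
dpos [-3.5 39.9 -3.8] rot [-0.1 -0.4  0.1]
dpos [-2.  53.9  2. ] rot [-0.1 -0.4  0.1]
dpos [-0.  62.9  9.7] rot [-0.1 -0.4  0.1]
dpos [ 2.  73.9 17.4] rot [-0.1 -0.4  0.1]
dpos [ 3.5 83.9 23.2] rot [-0.1 -0.4  0.1]
dpos [-10.6  83.8 -31. ] rot [-0.1 -0.4  0.1]
```

View pics/side2.png

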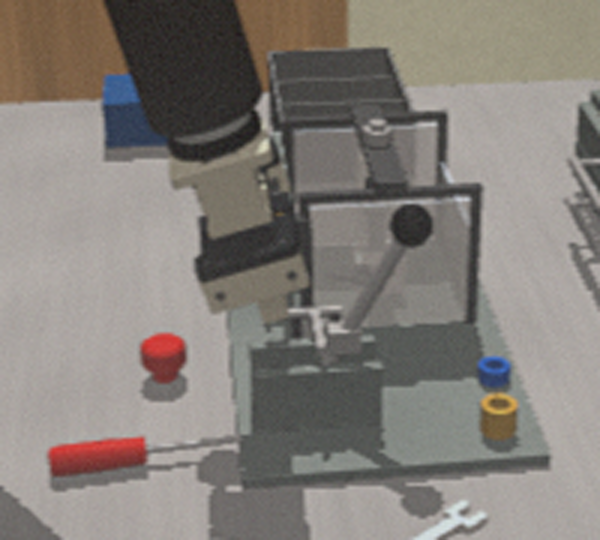

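The fingertip at (275,315) is on the near side of the tab at (297,320), as wanted. Now the flip along the tab's arc.

>>> {"method": "apply_moves", "body": {"deltas": [{"fingers":0,"delta_pos":[-3,20,-4],"angular":[0,0,0]},{"fingers":0,"delta_pos":[-3,30,-4],"angular":[0,0,0]},{"fingers":0,"delta_pos":[-3,40,-4],"angular":[0,0,0]},{"fingers":0,"delta_pos":[-2,48,-1],"angular":[0,0,0]},{"fingers":0,"delta_pos":[-2,54,2],"angular":[0,0,0]},{"fingers":0,"delta_pos":[0,63,9],"angular":[0,0,0]},{"fingers":0,"delta_pos":[1,70,14],"angular":[0,0,0]},{"fingers":0,"delta_pos":[2,76,18],"angular":[0,0,0]},{"fingers":0,"delta_pos":[3,84,21],"angular":[0,0,0]},{"fingers":0,"delta_pos":[3,84,22],"angular":[0,0,0]}]}}

```text
clock: 7.2
tool_pos: [0.4888, 0.0855, 0.0995]
orientation: [180.0, 15.0, -179.3]
force: [-1.1, 0.3, 1.1]
opening: 0.0003
gripper_force: 0.6
```

```bash
python3 - <<'E'
from h import *
print(w2t(pose()[0]))
im=ctrl.snapshot("side"); cv2.imwrite("pics/side3.png",cv2.resize(im[100:280,130:330,::-1],None,fx=3,fy=3,interpolation=cv2.INTER_CUBIC))
E
```

```text
[-0.0866 -0.0331  0.0995]
```

View pics/side3.png

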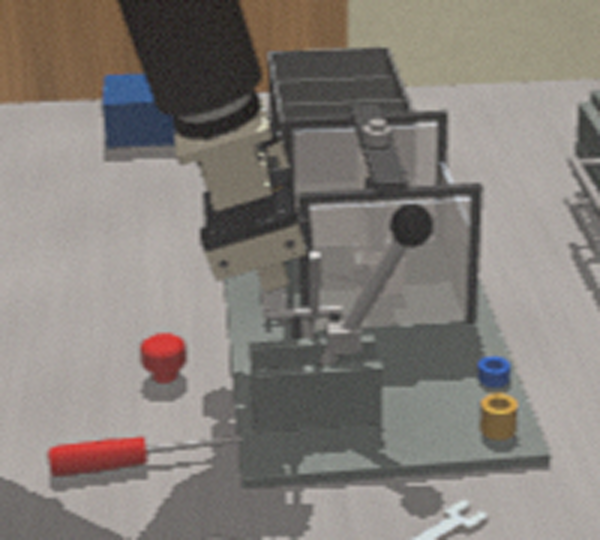

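The bar now stands upright at (315,255-300) and the lever hasn't moved. I press a little further for margin, then lift off.

>>> {"method": "apply_moves", "body": {"deltas": [{"fingers":0,"delta_pos":[1,0,3],"angular":[0,0,0]},{"fingers":0,"delta_pos":[1,0,5],"angular":[0,0,0]},{"fingers":0,"delta_pos":[1,0,5],"angular":[0,0,0]}]}}

```text
clock: 7.55
tool_pos: [0.4889, 0.0845, 0.0943]
orientation: [-180.0, 15.0, -179.3]
force: [0.7, 0.7, 0.2]
opening: 0.0006
gripper_force: 0.2
```

>>> {"method": "apply_moves", "body": {"deltas": [{"fingers":0,"delta_pos":[0,0,-20],"angular":[0,0,0]},{"fingers":0,"delta_pos":[0,0,-60],"angular":[0,0,0]},{"fingers":0,"delta_pos":[0,0,-110],"angular":[0,0,0]},{"fingers":0,"delta_pos":[0,0,-150],"angular":[0,0,0]},{"fingers":0,"delta_pos":[0,-40,-170],"angular":[0,0,0]},{"fingers":87,"delta_pos":[0,-80,-170],"angular":[0,0,0]},{"fingers":87,"delta_pos":[0,-80,-170],"angular":[0,0,0]}]}}

```text
clock: 8.25
tool_pos: [0.4449, 0.001, 0.2593]
orientation: [179.9, 15.1, -179.5]
force: [-0.6, 0.5, 0.0]
opening: 0.0114
gripper_force: 0.0
```

```bash
python3 - <<'E'
from h import *
print(w2t(pose()[0]))
k=t2w(.0215,-.11,.189); k[:2]=(k[:2]+[.5961,.0084])/2; print(k)
# TCP 19mm below grasp point
go([.597,.009,.30],[180,0,-89.3]); go([.597,.009,.17],[180,0,-89.3])
im=ctrl.snapshot("side"); cv2.imwrite("pics/side4.png",cv2.resize(im[100:280,130:330,::-1],None,fx=3,fy=3,interpolation=cv2.INTER_CUBIC))
E
```

```text
[-0.1315 -0.117   0.2593]
[0.597  0.0091 0.189 ]
dpos [-157.5    6.8    0.2] rot [-11.8  11.9 -89.7]
dpos [-123.7    6.6  125.8] rot [-11.8  11.9 -89.7]
```

View pics/side4.png

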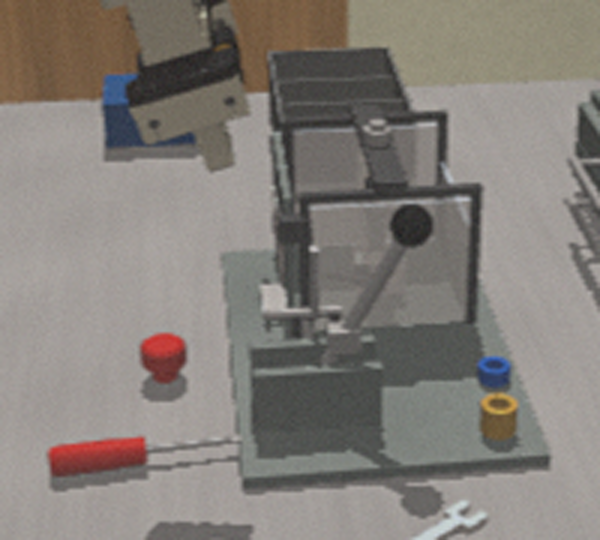

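The bar stays upright at (315,270), the tab lies over at (270,300), and the lever is at rest. Next I go above the knob with the fingers fore and aft.

>>> {"method": "apply_moves", "body": {"deltas": [{"fingers":87,"delta_pos":[-60,3,0],"angular":[-11.8,11.9,-89.7]},{"fingers":87,"delta_pos":[-80,3,0],"angular":[-11.8,11.9,-89.7]},{"fingers":87,"delta_pos":[-100,4,0],"angular":[-11.8,11.9,-89.7]},{"fingers":87,"delta_pos":[-120,5,0],"angular":[-11.8,11.9,-89.7]},{"fingers":87,"delta_pos":[-140,6,0],"angular":[-11.8,11.9,-89.7]},{"fingers":87,"delta_pos":[-157,7,0],"angular":[-11.8,11.9,-89.7]},{"fingers":87,"delta_pos":[-157,7,0],"angular":[-11.8,11.9,-89.7]},{"fingers":87,"delta_pos":[-157,7,0],"angular":[-11.8,11.9,-89.7]},{"fingers":87,"delta_pos":[-157,7,0],"angular":[-11.8,11.9,-89.7]},{"fingers":87,"delta_pos":[-157,7,0],"angular":[-11.8,11.9,-89.7]}]}}

```text
clock: 9.3
tool_pos: [0.5973, 0.0136, 0.2982]
orientation: [-179.3, 0.9, -96.5]
force: [0.6, 0.0, -0.4]
opening: 0.0867
gripper_force: 0.0
```

```bash
python3 - <<'E'
from h import *
go([.597,.009,.30],[180,0,-89.3]); go([.597,.009,.17],[180,0,-89.3]); print(pose()[1].as_matrix())
p=ctrl.camera_params("wrist");o,Rw=pose();im=ctrl.snapshot("wrist").astype(int)
# expected pixel of knob
M=p["mount"];c=M[:3,:3].T@(Rw.inv().apply(np.array([.597,.009,.189])-o)-M[:3,3]);v=c*[1,-1,-1]
th=np.arctan2(np.hypot(*v[:2]),v[2]);u=p["fx"]*th*v[:2]/np.hypot(*v[:2])+[p["cx"],p["cy"]];print("exp",u)
m=(im.max(2)<45).astype(np.uint8);n,l,s,cc=cv2.connectedComponentsWithStats(m)
for i in range(1,n):
    if s[i,4]>100: print(s[i],cc[i])
E
```

```text
dpos [ 4.6 -0.2 -1.9] rot [-0.8  0.8 -7.2]
dpos [  6.6   1.4 128.1] rot [-0.8  0.8 -7.2]
[[-0.1127 -0.9935  0.0142]
 [-0.9935  0.1129  0.0139]
 [-0.0154 -0.0125 -0.9998]]
exp [251.4602 180.5049]
[  19   10   31  158 1613] [31.2554 92.3044]
[234 162  37  37 542] [253.8911 178.1236]
[    0   224   512   160 30032] [272.6864 315.6867]
[317 225  36  37 637] [332.3579 245.6546]
[ 370  225  111   78 4809] [431.5334 262.0576]
[154 246  26  13 142] [166.3732 252.7958]
[335 282  16  14 140] [343.1    287.7929]
```

The knob is within about 2 mm of where the wrist view should show it. I descend and close.

>>> {"method": "apply_moves", "body": {"deltas": [{"fingers":87,"delta_pos":[5,0,0],"angular":[-0.8,0.8,-7.2]},{"fingers":87,"delta_pos":[6,1,40],"angular":[-0.8,0.8,-7.2]},{"fingers":87,"delta_pos":[6,1,80],"angular":[-0.8,0.8,-7.2]},{"fingers":87,"delta_pos":[6,1,115],"angular":[-0.8,0.8,-7.2]},{"fingers":87,"delta_pos":[6,1,127],"angular":[-0.8,0.8,-7.2]},{"fingers":87,"delta_pos":[6,1,127],"angular":[-0.8,0.8,-7.2]},{"fingers":30,"delta_pos":[6,1,127],"angular":[-0.8,0.8,-7.2]},{"fingers":20,"delta_pos":[6,1,127],"angular":[-0.8,0.8,-7.2]},{"fingers":20,"delta_pos":[6,1,127],"angular":[-0.8,0.8,-7.2]},{"fingers":20,"delta_pos":[6,1,127],"angular":[-0.8,0.8,-7.2]}]}}

```text
clock: 10.35
tool_pos: [0.5984, 0.0092, 0.1734]
orientation: [-179.7, 0.1, -89.6]
force: [-0.4, -0.5, -0.2]
opening: 0.0605
gripper_force: 0.0
```

>>> {"method": "apply_moves", "body": {"deltas": [{"fingers":20,"delta_pos":[0,0,0],"angular":[0,0,0]},{"fingers":20,"delta_pos":[0,0,0],"angular":[0,0,0]}]}}

```text
clock: 10.55
tool_pos: [0.598, 0.0091, 0.1725]
orientation: [-179.8, 0.1, -89.6]
force: [0.7, 0.0, 1.0]
opening: 0.0447
gripper_force: 0.0
```

```bash
python3 - <<'E'
from h import *
a,b=pose();print(a,w2t(a))
s=a+[0,0,.0188]; K=lambda c:np.array(t2w(-.06+.17*np.sin(.5-c),-.11,.04+.17*np.cos(.5-c)))
for c in(.1,.2,.3,.4,.5,.6,.7,.78): print(c,(b.inv().apply(K(c)-K(0))*1000).round(0), (b.inv().apply(K(c)-[0,0,.0188]-a)*1000).round(1))
E
```

```text
[0.598  0.0091 0.1725] [ 0.0216 -0.1108  0.1725]
0.1 [ 0. 15. -7.] [-0.7 15.4 -5.3]
0.2 [  0.  31. -13.] [ -0.6  31.4 -11.2]
0.3 [  0.  48. -18.] [ -0.6  47.8 -15.4]
0.4 [  0.  64. -20.] [ -0.5  64.6 -18. ]
0.5 [  0.  81. -21.] [ -0.4  81.6 -18.9]
0.6 [  1.  98. -20.] [ -0.3  98.5 -18.1]
0.7 [  1. 115. -18.] [ -0.2 115.4 -15.6]
0.78 [  1. 128. -15.] [ -0.1 128.6 -12.5]
```

Still closing.

>>> {"method": "apply_moves", "body": {"deltas": [{"fingers":20,"delta_pos":[0,0,2],"angular":[0,0,0]},{"fingers":20,"delta_pos":[0,0,2],"angular":[0,0,0]},{"fingers":20,"delta_pos":[0,0,2],"angular":[0,0,0]},{"fingers":20,"delta_pos":[0,0,2],"angular":[0,0,0]}]}}

```text
clock: 10.95
tool_pos: [0.5981, 0.0091, 0.1703]
orientation: [-179.8, 0.1, -89.6]
force: [0.6, -1.2, 1.5]
opening: 0.0346
gripper_force: 29.7
```

It is gripped: opening 34.6 mm, 30 N. Pull along the arc.

>>> {"method": "apply_moves", "body": {"deltas": [{"fingers":20,"delta_pos":[0,8,-4],"angular":[0,0,0]},{"fingers":20,"delta_pos":[0,15,-7],"angular":[0,0,0]},{"fingers":20,"delta_pos":[0,23,-10],"angular":[0,0,0]},{"fingers":20,"delta_pos":[0,31,-13],"angular":[0,0,0]},{"fingers":20,"delta_pos":[0,40,-16],"angular":[0,0,0]},{"fingers":20,"delta_pos":[0,48,-18],"angular":[0,0,0]},{"fingers":20,"delta_pos":[0,56,-19],"angular":[0,0,0]},{"fingers":20,"delta_pos":[0,64,-20],"angular":[0,0,0]}]}}

```text
clock: 11.75
tool_pos: [0.5397, 0.0093, 0.1943]
orientation: [-179.1, 0.2, -89.5]
force: [8.4, -0.8, 7.8]
opening: 0.0347
gripper_force: 30.0
```

>>> {"method": "apply_moves", "body": {"deltas": [{"fingers":20,"delta_pos":[0,9,-1],"angular":[0,0,0]},{"fingers":20,"delta_pos":[0,17,-1],"angular":[0,0,0]},{"fingers":20,"delta_pos":[0,26,-1],"angular":[0,0,0]},{"fingers":20,"delta_pos":[0,34,0],"angular":[0,0,0]},{"fingers":20,"delta_pos":[0,43,1],"angular":[0,0,0]},{"fingers":20,"delta_pos":[0,51,2],"angular":[0,0,0]},{"fingers":20,"delta_pos":[0,58,4],"angular":[0,0,0]},{"fingers":20,"delta_pos":[0,62,5],"angular":[0,0,0]},{"fingers":20,"delta_pos":[0,62,5],"angular":[0,0,0]}]}}

```text
clock: 12.65
tool_pos: [0.476, 0.0096, 0.1879]
orientation: [-179.3, 0.3, -89.5]
force: [5.4, 2.8, 8.2]
opening: 0.0343
gripper_force: 30.0
```

```bash
python3 - <<'E'
from h import *
o=ctrl.get_obs();t=w2t(o["tool_pos"]);print(t,o["force"],o["gripper_force"],o["opening"],"lever",.5-np.arctan2(t[0]+.06,t[2]+.0188-.04))
im=ctrl.snapshot("side"); cv2.imwrite("pics/side5.png",cv2.resize(im[100:280,130:330,::-1],None,fx=3,fy=3,interpolation=cv2.INTER_CUBIC))
E
```

```text
[-0.1003 -0.1088  0.1879] [5.4011 2.755  8.1907] 30.001648664474487 0.03432930796353856 lever 0.7375339277297095
```

View pics/side5.png

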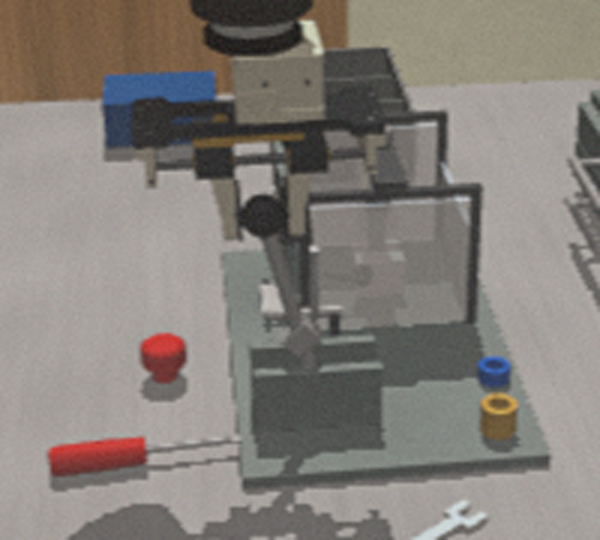

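The lever leans to the robot with the knob between the fingers at (262,215), at an estimated 0.74 rad. I pull on towards the end stop.

>>> {"method": "apply_moves", "body": {"deltas": [{"fingers":20,"delta_pos":[0,5,1],"angular":[0,0,0]},{"fingers":20,"delta_pos":[0,9,2],"angular":[0,0,0]},{"fingers":20,"delta_pos":[0,12,3],"angular":[0,0,0]},{"fingers":20,"delta_pos":[0,12,3],"angular":[0,0,0]}]}}

```text
clock: 13.1
tool_pos: [0.4657, 0.0097, 0.1851]
orientation: [-179.1, 0.3, -89.5]
force: [14.2, 0.4, 4.2]
opening: 0.0345
gripper_force: 30.0
```

>>> {"method": "apply_moves", "body": {"deltas": [{"fingers":20,"delta_pos":[0,0,0],"angular":[0,0,0]},{"fingers":20,"delta_pos":[0,0,0],"angular":[0,0,0]},{"fingers":20,"delta_pos":[0,0,0],"angular":[0,0,0]},{"fingers":20,"delta_pos":[0,0,0],"angular":[0,0,0]},{"fingers":20,"delta_pos":[0,0,0],"angular":[0,0,0]}]}}

```text
clock: 13.6
tool_pos: [0.4657, 0.0097, 0.1851]
orientation: [-179.1, 0.3, -89.5]
force: [11.1, -0.1, 5.3]
opening: 0.0344
gripper_force: 30.0
```

```bash
python3 - <<'E'
from h import *
o=ctrl.get_obs();t=w2t(o["tool_pos"]);print(t,o["force"],o["gripper_force"],o["opening"],"lever",.5-np.arctan2(t[0]+.06,t[2]+.0188-.04))
im=ctrl.snapshot("side"); cv2.imwrite("pics/side6.png",cv2.resize(im[100:280,130:330,::-1],None,fx=3,fy=3,interpolation=cv2.INTER_CUBIC))
E
```

```text
[-0.1106 -0.1085  0.1851] [11.1047 -0.1326  5.3458] 30.001608431339264 0.034416773701985565 lever 0.7995324548113161
```

View pics/side6.png

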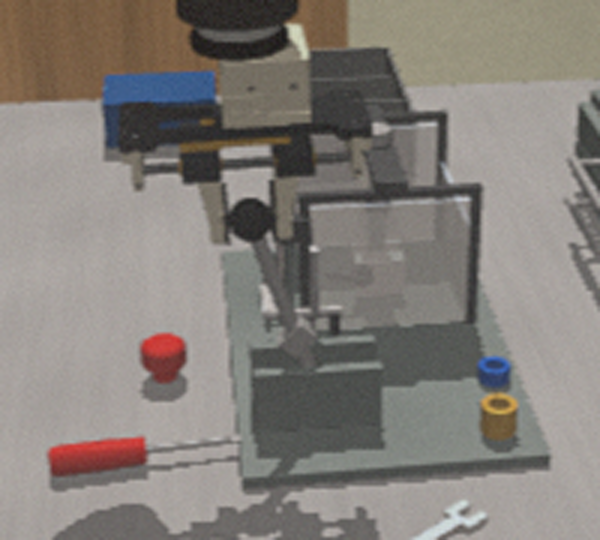

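The lever is on its stop at about 0.80 rad and the knob is held at (250,218). The catch is still over and the loose parts haven't moved, so I hand in.

```bash
python3 -c "
from plant import ctrl
print(ctrl.close_job())"
```

```text
the job is handed in; nothing more can be done
None
```

I handed the job in with the door shut, the catch flipped over and the lever held on its end stop at about 0.80 rad with a 30 N grip; no loose part in the last camera view had moved, and the verdict was not shown.

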